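# Clamp a blank in the marking fixture

## Task

Clamp the aluminium blank in the marking fixture: with the outside of a finger, push the swing strap round over the blank until it meets its stop, then push the cam lever fully down so that the rubber foot holds the blank. Do not press the lever down before the strap is over the blank; leave the blank in its nest and the other things where they are, and lift nothing.

Things in the scene. Friction and masses are not known exactly. Their poses are not given: they have to be found in the camera images.
- fixture: marking fixture, fixed on the black tooling plate (whose top is 15 mm above the worktop): aluminium base 130 x 180 x 12 mm with a nest on its -y part and a steel post (40 mm across, top 42 mm above the origin) at x 0, y +50 mm. Origin at the centre of the base's underside, z up. A thin upright stop pin, 10 mm across, stands at x +17.5, y +14 mm, up to 57 mm above the origin, on the far side of the closed strap.
- nest (a point): centre of the nest's floor, on which the blank lies; 22 mm above the fixture's underside, at x 0, y -45 mm of it. Rails around the nest stand 3 mm above this floor.
- blank: aluminium plate to be clamped, 90 x 60 x 6 mm, lying loose in the nest with 2 mm of play; origin at the centre of its underside
- swing (a joint): turning of the clamp strap (with the cam lever on it) about the upright axis of the post. 0 = against its stop, strap pointing along the fixture's -y, over the blank; grows as it swings open, clockwise seen from above (at 1.57 it points along the fixture's -x); range 0 to 1.95. Stiff: needs about 4 N at 65 mm from the axis, and stays where it is left.
- pivot (a point): point on the post's upright axis, at the height of the strap's top face while the clamp is loose; x axis points along the strap, z up
- strap: steel clamp strap, a bar 26 mm wide and 16 mm thick, from 22 mm behind the post's axis to 92 mm ahead of it. Origin on the post's axis at the strap's underside, x along the strap towards its free end, z up. A rubber foot, 16 mm across, hangs 10 mm below it at x = 75 mm; while the clamp is loose the foot clears the blank by 4 mm; pressing the cam lever down lowers the strap and foot onto the blank.
- strap_push (a point): point in the middle of the strap's cross-section, 68 mm from the post's axis towards its free end
- cam_lever (a joint): cam lever on top of the post. 0 = fully up (loose), pointing 55 degrees above the horizontal, backwards, away from the strap's free end; grows as it is pushed down; 0.96 = fully down (level, clamped), its stop. Stiff: about 0.28 N m, i.e. 6 N at 45 mm from its axis; stays where it is left.
- lever_axis (a point): centre of the lever's level hinge axis, on the post's upright axis, 78 mm above the fixture's underside; x axis along the strap. The forked head around it is 30 mm wide and reaches 10 mm above this point. The lever extends from here towards -x of this point's frame.
- lever_end (a point): point on the lever's centre line 80 mm from its hinge axis. The lever is a 14 mm wide, 10 mm thick bar, then from 52 to 88 mm a black grip 22 mm wide and 14 mm thick.
- spare_blank: bystander: a second aluminium plate, 90 x 60 x 6 mm, lying on the tooling plate; origin at the centre of its underside
- screwdriver: bystander: screwdriver 160 mm long, lying; origin at the middle of its underside
- gauge: bystander: upright brass height gauge, 28 mm across, 56 mm tall; origin at the centre of its underside
- cup: bystander: grey cup, 54 mm across, 42 mm tall; origin at the centre of its underside
- setup_block: bystander: steel block 75 x 25 x 50 mm high; origin at the centre of its underside
- bottle: bystander: white closed bottle, 48 mm across, 120 mm tall; origin at the centre of its underside
- spanner: bystander: steel spanner 150 mm long, lying flat; origin at the middle of its underside
There are look-alikes about, which are no part of the job. Leave any green look-alike of the blank alone.

How it is judged (in metres and radians):
On the way, in this order (a step that is already met when the one before it is completed fails the run):
1. the strap is swung over the blank to its stop, the lever still up (value of joint swing below 0.07 rad and value of joint cam_lever below 0.4 rad), for 0.2 s.
2. the cam lever is fully down with the strap over the blank (value of joint swing below 0.14 rad and value of joint cam_lever above 0.86 rad), for 0.2 s.
At the end, for the whole second after the job is handed in: The strap is within 0.14 rad of its stop over the blank, the cam lever is down to within 0.1 rad of its stop, the foot presses on the blank with more than 2 N, the blank lies flat at rest within 6 mm of the nest's centre, and each bystander is within 30 mm of its start (all of step 2 and contact force between strap and blank above 2 N and horizontal distance between blank and nest below 0.006 m and z of blank in the frame of nest below 0.002 m and angle between blank's own z axis and vertical below 0.05 rad and linear speed of blank below 0.01 m/s and distance of each of spare_blank, screwdriver, gauge, cup, setup_block, bottle, spanner from where it was at the start of the episode below 0.03 m); the robot touches nothing.
It fails at once if the lever is pushed down (past 0.5 rad) while the strap is not over the blank (more than 0.2 rad from its stop) (value of joint cam_lever above 0.5 rad and value of joint swing above 0.2 rad).
It fails at once if the blank is lifted or pushed out of its nest (moved 8 mm) (distance of blank from where it was at the start of the episode above 0.008 m).
It fails at once if another thing is lifted, carried or pushed away (moved 30 mm) or tipped over (distance of any of spare_blank, screwdriver, gauge, cup, setup_block, bottle, spanner from where it was at the start of the episode above 0.03 m or angle between any of gauge, cup, setup_block, bottle's own z axis and vertical above 0.6 rad).
It also fails if it takes over 53 s, if anything falls off the work surface, if the arm or the gripper's body presses on something with over 40 N, if the wrist force passes 120 N, or if a joint passes its speed limit or range.

## Robot

A 6-joint arm with a two-finger parallel gripper is mounted at the origin on the work surface. World frame = base frame: x ahead of the robot, y to its left, z up, the work surface at z = 0. Lengths are in mm, angles in degrees, forces in N, time in s.
With the tool pointing down it reaches from about 350 to 850 mm from the base axis. Payload 8.1 kg.
Tool frame: the origin (TCP) lies at the very end of the fingers, on their centre line; the grasp point (between the pads) lies 19 mm behind it; z points along the fingers, y is the direction in which the jaws open and shut (so a half turn about z gives the same grasp; the last joint's range is limited). The gripper opens to 85 mm and grips with 20 to 120 N. Pads are 22 mm wide; open, the fingers measure 114 mm over their backs; the gripper's body (76 mm by 85 mm) begins 54 mm behind the grasp point. The pads swing forward as they close: fully open they stand 13 mm farther back than shut.
Start: joints at [71.941, 7.471, 85.268, -0, 87.261, -4.893], TCP at [136.647, 584.237, 231.292] pointing down, gripper open.
Joint ranges: [-169.43, 169.43], [-51.17, 129.36], [1.28, 143.12], [-76.62, 256.62], [0, 156.53], [-152.29, 152.29]. Speed limits (degrees/s): [136.94, 136.94, 159.86, 180, 180, 180].

## Interface

Orientations are given as [roll, pitch, yaw] about the fixed x, y, z axes, in that order (R = Rz(yaw) Ry(pitch) Rx(roll)).
In Python, from bench import sensors, viewer, job gives the robot as it stands.
- The arm moves only by the shell command python3 -m pendant 'ROWS' [FORCE]. ROWS is JSON, one flat list of numbers, 5 for each row, row after row: the shift along the world's x, y, z in mm, then the turn about the world's z in rad, then the finger opening in mm, from 0 to 85.4. In form: [x, y, z, twist, hand, x, y, z, twist, hand, ...]. A call has 1 to 12 rows; each row shifts and turns the pose as measured when the row begins; what a row does not reach is not made up. A row lasts 1/12 s, in which the tool goes at most 41.7 mm and 7.16 degrees, less where a joint would pass 70% of its speed; a pose out of reach is approached as far as the arm can. A call with a gripper value outside its range is refused whole. The fingers move at their own pace and stop on an object; FORCE is the grip in N (left out, the last holds). Time passes only in rows, so rows that do not move let the fingers close. It gives the time, the measured TCP pose, the force and the opening at its end, in the units of the state.
- sensors.sense(): the state, without advancing time (a new reading comes with each control period).
- viewer.snapshot(name): name is "side" or "top" or "wrist"; returns a dict with "frame" (420x560x3 uint8, blue, green, red), "z_map" (420x560 float32, mm along the optical axis (not along the pixel's ray), 0 where there is no reading), "fx", "fy", "cx", "cy" (pixels), "view" (4x4, takes a point from world to camera coordinates). Camera axes: x right, y down, z forward; pixel columns grow to the right and rows downward; lengths in mm; the calibration is good to about 2 mm. The wrist camera is an equidistant fisheye: a pixel r from the principal point sees the ray r / f radians off the axis. A picture is of the moment at which its call begins.
- job.hand_in(): hands the job in, once; it reports no verdict.
The state is a dict: "time": time; "joint_pos": joint angles; "qd": joint speeds; "joint_efforts": joint torques, N m; "tool_pos": TCP position; "tcp_rot": TCP orientation; "ft_force": force on the tool from outside, world axes, zero at the start; "wrist_torque": the same for the moment, N m; "finger_gap": finger opening in mm.
Only numpy, scipy, OpenCV 4.12 (cv2) and the standard library are available. Lean on these libraries where they do the work, as an engineer would, in place of code of your own. Each camera call takes 0.05 s, during which the arm holds its last target.

## Working session

There is one attempt and no reset: what is moved stays moved. The work goes in short steps, Python scripts to look and compute and a shell command to move; the robot and the scene stay as the last step left them, time stands still between calls to the robot, and variables do not carry over. Pictures are saved under pics/ and viewed, and the job is handed in when it is done.

```bash
mkdir -p pics; ls; python3 - <<'E'
from bench import sensors, viewer
import cv2, numpy as np
print(sensors.sense())
for n in ["top","side"]:
    s=viewer.snapshot(n); cv2.imwrite(f"pics/{n}0.png",s["frame"]); np.savez(f"/tmp/{n}0.npz",**s)
    print(n,s["fx"],s["fy"],s["cx"],s["cy"],np.round(s["view"],3).tolist())
E
```

```text
pics
{'time': 0.0, 'joint_pos': array([ 7.19411930e+01,  7.51393129e+00,  8.53304045e+01,  1.27339342e-04,
        8.72614840e+01, -4.89248400e+00]), 'qd': array([ 0.12131399,  0.08424311, -0.05292809,  0.03329011,  0.02858568,
        0.07086169]), 'joint_efforts': array([ 1.31646422e-03, -5.69411767e+01, -5.00555384e+01, -3.02343024e-04,
        1.46407768e-02, -3.04678326e-05]), 'tool_pos': array([136.46591943, 583.70439629, 230.24591714]), 'tcp_rot': array([-1.79894577e+02, -9.15168819e-03,  1.66833662e+02]), 'ft_force': array([ 0.06007917, -0.06857874, -0.01971861]), 'wrist_torque': array([-0.03612978,  0.00025659, -0.01591816]), 'finger_gap': 85.25042982076}
top 479.5727006174002 479.5727006174002 278.0529749370626 211.18650926229037 [[0.022, -0.999, -0.025, 148.898], [-0.997, -0.02, -0.073, 490.382], [0.073, 0.027, -0.997, 1168.531], [0.0, 0.0, 0.0, 1.0]]
side 423.18627467477825 423.18627467477825 286.20658494831366 211.62823096679176 [[-0.99, -0.139, 0.006, 477.851], [-0.085, 0.571, -0.817, 80.484], [0.11, -0.809, -0.577, 1041.321], [0.0, 0.0, 0.0, 1.0]]
```

View pics/top0.png

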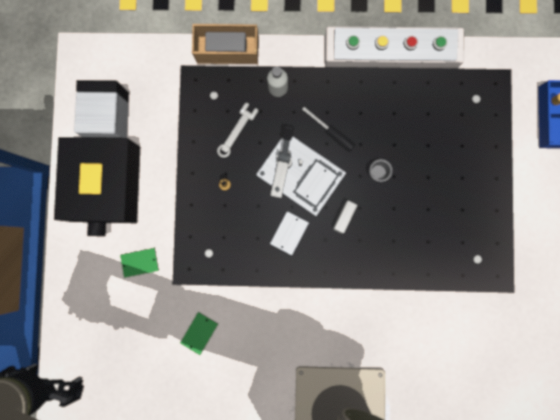

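View pics/side0.png

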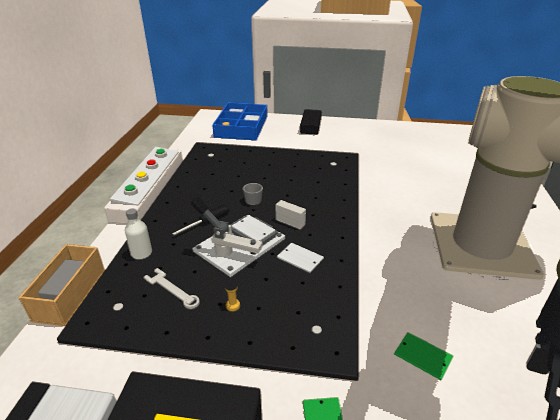

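```bash
python3 - <<'E'
import cv2,numpy as np
t=np.load("/tmp/top0.npz"); s=np.load("/tmp/side0.npz")
c=cv2.resize(t["frame"][90:220,210:380],None,fx=4.6,fy=4.6,interpolation=cv2.INTER_CUBIC); cv2.imwrite("pics/top0c.png",c)
c=cv2.resize(s["frame"][180:320,120:330],None,fx=3.8,fy=3.8,interpolation=cv2.INTER_CUBIC); cv2.imwrite("pics/side0c.png",c)
E
```

```text
(no output)
```

View pics/top0c.png

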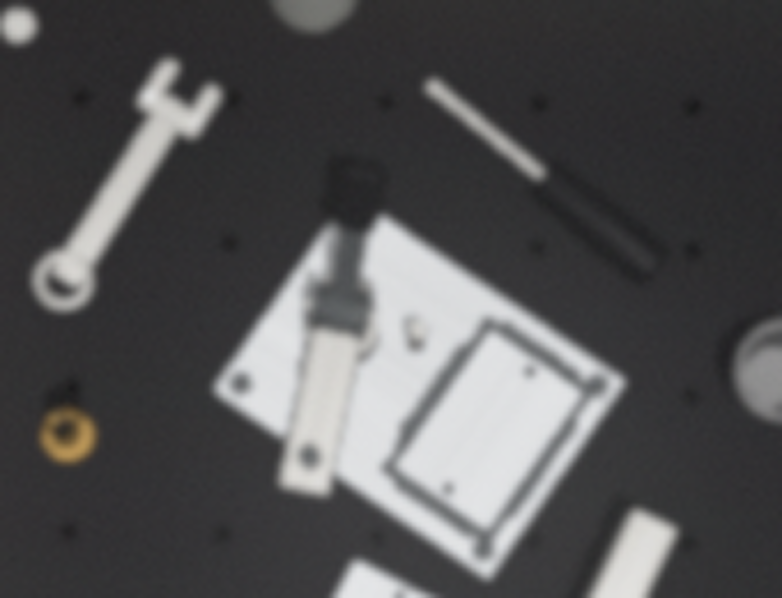

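View pics/side0c.png

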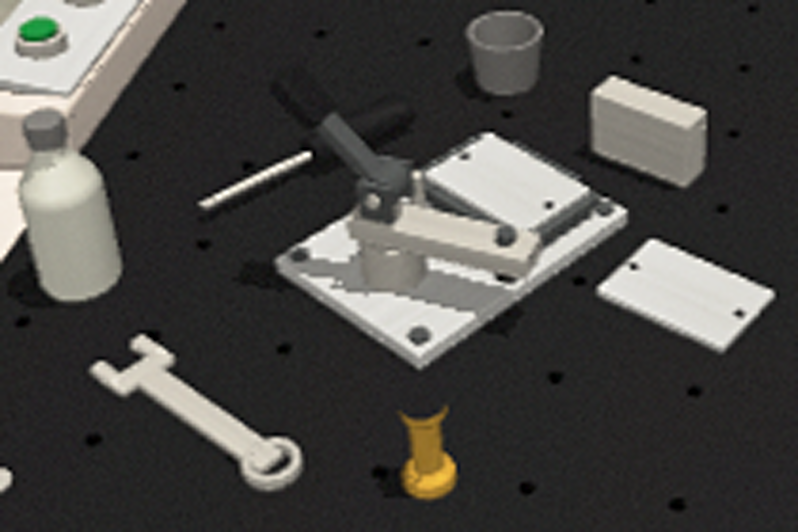

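```bash
cat > h.py <<'E'
import numpy as np,cv2
def ray(s,u,v,z):
    V=np.array(s["view"],float);R=V[:3,:3];t=V[:3,3]
    o=-R.T@t; d=R.T@np.array([(u-s["cx"])/s["fx"],(v-s["cy"])/s["fy"],1.])
    return o+d*(z-o[2])/d[2]
def proj(s,p):
    V=np.array(s["view"],float);c=V[:3,:3]@p+V[:3,3]
    return np.array([s["fx"]*c[0]/c[2]+s["cx"],s["fy"]*c[1]/c[2]+s["cy"]])
E
python3 - <<'E'
from h import *
t=np.load("/tmp/top0.npz");s=np.load("/tmp/side0.npz")
pt=[np.array([210,90])-0.39+np.array(p)/4.6 for p in [(350,189),(627,380),(490,580),(213,390)]]
A=[ray(t,*p,27) for p in pt]
for a in A: print(a.round(1), np.round(ray(t,0,0,0),0)[:0])
for i in range(4): print(np.linalg.norm(A[i]-A[(i+1)%4]))
C=sum(A)/4; ey=(A[0]+A[3]-A[1]-A[2])[:2]; ey/=np.linalg.norm(ey); yaw=np.arctan2(ey[1],ey[0])-np.pi/2
print("top C",C.round(1),np.degrees(yaw)%360)
sp=[np.array([120,180])-.37+np.array(p)/3.8 for p in [(628,212),(420,357),(277,262)]]
B=[ray(s,*p,27) for p in sp]
for b in B: print("side",b.round(1))
print("side C",(B[0]+B[2])/2)
ex=np.array([ey[1],-ey[0]])
print("ex",ex,"ey",ey)
P=C[:2]+50*ey; print("post",P)
# strap outline in top: z top = 15+42+16+? ; ends corners
for z in (68,73,80):
    q=[ray(t,*(np.array([210,90])-.39+np.array(p)/4.6),z)[:2] for p in [(278,485),(328,495),(308,330),(358,332)]]
    e=(q[0]+q[1])/2; d=e-P; r=(q[2]+q[3])/2
    print(z,[x.round(1) for x in q],"end",e.round(1),np.linalg.norm(d),np.degrees(np.arctan2(d[1],d[0])),np.degrees(np.arctan2(*(e-r)[::-1])), np.linalg.norm(q[0]-q[1]))
print("closed dir",np.degrees(np.arctan2(-ey[1],-ey[0])))
for n,p in dict(gripT=(355,158)).items(): print(ray(t,*(np.array([210,90])-.39+np.array(p)/4.6),155))
Z=t["z_map"]; 
def dp(u,v):
    z=Z[v,u]; V=t["view"];c=np.array([(u-t["cx"])/t["fx"]*z,(v-t["cy"])/t["fy"]*z,z]); return (V[:3,:3].T@(c-V[:3,3])).round(1)
for u,v in [(278,190),(280,180),(283,155),(286,130),(286,140),(317,180),(277,75),(225,184),(300,160)]: print(u,v,dp(u,v))
E
```

```text
[688.2 144.1  27. ] []
[586.5  -6.7  27. ] []
[477.4  65.   27. ] []
[577.1 215.7  27. ] []
181.93238399622473
130.4961724167041
180.67671263729218
132.22032627663094
top C [582.3 104.5  27. ] 326.2471514585015
side [476.2  69.2  27. ]
side [574.3 217.3  27. ]
side [680.9 148.9  27. ]
side C [578.55095106 109.06935638  27.        ]
ex [ 0.83144199 -0.55561157] ey [0.55561157 0.83144199]
post [610.08505557 146.07739817]
68 [array([521.9, 177.6]), array([517.2, 151.6]), array([603.3, 163.8]), array([602.7, 137.8])] end [519.5 164.6] 92.41646642367414 168.44028106621434 170.61367881658364 26.453713974437463
73 [array([521.4, 177.4]), array([516.7, 151.5]), array([602.4, 163.7]), array([601.8, 137.7])] end [519.  164.4] 92.8964829755866 168.60519691511215 170.61367881658362 26.337364381054826
80 [array([520.6, 177.1]), array([516. , 151.3]), array([601.2, 163.4]), array([600.6, 137.7])] end [518.3 164.2] 93.56978318819735 168.83323359703718 170.61367881658364 26.17447495031911
closed dir -123.75284854149855
[672.23021931 140.09496807 155.        ]
278 190 [533.  158.6  79.5]
280 180 [558.1 154.6  71. ]
283 155 [611.8 148.  105.6]
286 130 [657.6 141.5 158.8]
286 140 [640.2 141.4 136.4]
317 180 [563.8  65.   41.7]
277 75 [792.2 165.1 131.2]
225 184 [553.9 294.2  10.3]
300 160 [606.3 107.9  75.1]
```

Candidates (top view): strap, the light bar at (278,178) on the aluminium fixture, with the dark lever at (286,140). Possible mix-ups are the spare blank at (290,233), setup block at (345,217), spanner at (238,130), and green boards at (140,262) and (200,333). The bar on the post, with its fork and lever, is the strap. The crop shows it at about 169° in world, about 1.17 rad open, and the blank in the nest at (317,180).

```bash
python3 -m pendant '[30,-28,0,0,0,34,-31,0,0,0,34,-31,0,0,0,34,-31,0,0,0,34,-31,0,0,0,34,-31,0,0,0,34,-31,0,0,0,34,-31,0,0,0,34,-31,0,0,0,34,-31,0,0,0,34,-31,0,0,0,0,0,0,0.04,0]' 30
```

```text
time: 1.1
tool_pos: [474.6, 262.9, 224.3]
tcp_rot: [-179.4, -0.3, 169.6]
ft_force: [0.0, 0.5, -0.2]
finger_gap: -0.0
```

```bash
python3 -m pendant '[25,-20,0,0,0,25,-20,0,0,0,25,-20,0,0,0,0,0,0,0,0,0,0,0,0,0]' && python3 - <<'E'
from bench import sensors, viewer
import cv2,numpy as np
for n in ("side","wrist","top"):
    s=viewer.snapshot(n); np.savez(f"/tmp/{n}1.npz",**s); cv2.imwrite(f"pics/{n}1.png",s["frame"])
E
```

```text
time: 1.52
tool_pos: [553.1, 196.0, 221.2]
tcp_rot: [-179.3, -0.5, 169.5]
ft_force: [-0.1, 0.9, -1.4]
finger_gap: 0.0
```

View pics/side1.png

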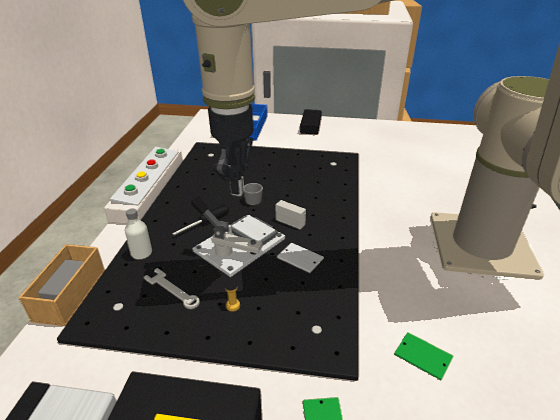

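View pics/wrist1.png

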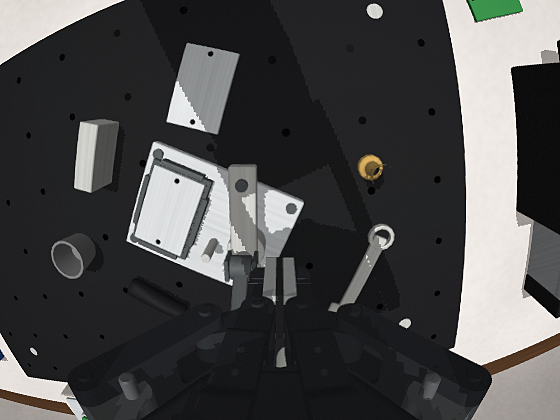

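The wrist view shows the strap (bar from (243,170) to (240,255)), the pin at (212,250), base corners at (155,142), (303,203) and (127,241), and the shut fingers at (281,265), to the strap's +y side. I'll refine the post position from this closer view.

```bash
python3 - <<'E'
from h import *
s=np.load("/tmp/wrist1.npz"); V=s["view"]
pt=cv2.resize(s["frame"][125:305,110:320],None,fx=3.3,fy=3.3,interpolation=cv2.INTER_CUBIC); cv2.imwrite("pics/wrist1c.png",pt)
def fray(u,v,z):
    d=np.array([u-s["cx"],v-s["cy"]])/s["fx"]; r=np.linalg.norm(d)
    c=np.array([*(d/r*np.sin(r)),np.cos(r)]); R=V[:3,:3];o=-R.T@V[:3,3]; w=R.T@c
    return (o+w*(z-o[2])/w[2]).round(1)
B=[fray(*p,27) for p in [(155,142),(303,203),(127,241)]]; print(B)
print("C",(B[1]+B[2])/2)
ey=(B[1]-B[0])[:2]; print(np.linalg.norm(ey), np.linalg.norm((B[2]-B[0])[:2])); ey/=np.linalg.norm(ey); print("ey",ey,"P",((B[1]+B[2])/2)[:2]+50*ey, np.degrees(np.arctan2(*-ey[::-1])))
q=[fray(*p,73)[:2] for p in [(229,165),(257,165)]]; print("strap end corners",q)
E
```

```text
[array([479. ,  67.3,  27. ]), array([577.1, 213.8,  27. ]), array([586.1,  -5.1,  27. ])]
C [581.6  104.35  27.  ]
176.31182603557824 129.27555840142406
ey [0.55640057 0.8309142 ] P [609.42002836 145.89571003] -123.80723664590472
strap end corners [array([515.1, 152.7]), array([520.1, 178.1])]
```

View pics/wrist1c.png

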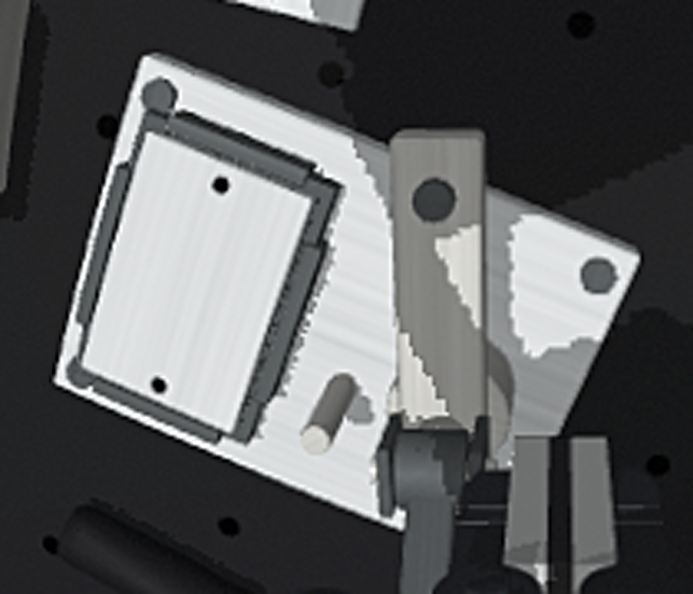

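```bash
python3 -m pendant '[0,0,-36,0,0,0,0,-36,0,0,0,0,-36,0,0,0,0,-30,0,0,0,0,0,0,0,0,0,0,0,0]'
```

```text
time: 2.17
tool_pos: [548.9, 204.0, 84.2]
tcp_rot: [-179.6, -0.1, 170.1]
ft_force: [1.1, 0.0, 0.9]
finger_gap: 0.1
```

```bash
python3 -m pendant '[0,0,-12,0,0,0,0,-10,0,0,0,0,0,0,0,0,0,0,0,0]'
```

```text
time: 2.5
tool_pos: [551.2, 206.8, 66.6]
tcp_rot: [-179.8, 0.3, 170.3]
ft_force: [1.5, -0.1, 0.4]
finger_gap: 0.2
```

```bash
python3 -m pendant '[-2,-8,-4,0,0,-2,-8,-1,0,0,-1,-4,0,0,0,0,0,0,0,0]'
```

```text
time: 2.83
tool_pos: [548.2, 185.2, 64.6]
tcp_rot: [-179.9, 0.6, 170.3]
ft_force: [-0.3, 0.0, -0.3]
finger_gap: 0.2
```

```bash
python3 - <<'E'
import numpy as np
P=np.array([609.5,146]);f=lambda a:P+68*np.array([np.cos(a),np.sin(a)])-27*np.array([-np.sin(a),np.cos(a)])
for a in range(168,245,6): print(a,f(np.radians(a)).round(0))
E
python3 -m pendant '[-2,-6,-1,0.04,0,-2,-7,-1,0.08,0,-2,-7,0,0.08,0,0,0,0,0,0]'
```

```text
168 [549. 187.]
174 [545. 180.]
180 [542. 173.]
186 [539. 166.]
192 [537. 158.]
198 [536. 151.]
204 [536. 143.]
210 [537. 135.]
216 [539. 128.]
222 [541. 121.]
228 [544. 114.]
234 [548. 107.]
240 [552. 101.]
time: 3.17
tool_pos: [542.0, 166.9, 65.0]
tcp_rot: [179.7, 0.6, -177.9]
ft_force: [-0.5, 0.5, -0.9]
finger_gap: 0.1
```

```bash
python3 - <<'E'
from bench import sensors, viewer
import cv2,numpy as np
a=viewer.snapshot("wrist")["frame"][100:320,100:340]; b=viewer.snapshot("side")["frame"][150:290,170:310]
cv2.imwrite("pics/w2.png",cv2.hconcat([cv2.resize(a,(420,385)),cv2.resize(b,(385,385),interpolation=cv2.INTER_CUBIC)]))
E
```

```text
(no output)
```

View pics/w2.png

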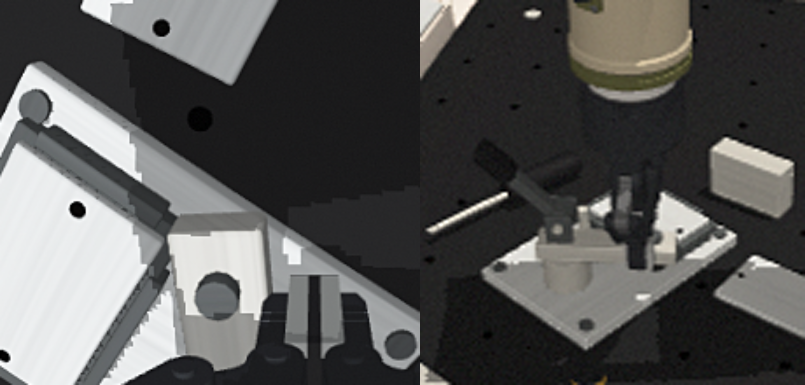

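The left crop shows the finger at (310,310) beside the strap's edge at about (270,300). The strap has turned with it, and the lever is still up. I'll continue round the arc.

```bash
python3 -m pendant '[-2,-8,-1,0.1,0,-1,-7,-1,0.1,0,0,-8,-1,0.1,0,0,0,0,0,0]'
```

```text
time: 3.6
tool_pos: [540.2, 147.3, 64.5]
tcp_rot: [179.5, 0.8, -160.9]
ft_force: [-0.6, 0.3, -0.9]
finger_gap: -0.2
```

```bash
python3 -m pendant '[1,-8,-1,0.1,0,2,-7,-1,0.1,0,2,-7,-1,0.1,0,0,0,0,0,0]'
```

```text
time: 3.93
tool_pos: [544.5, 127.9, 63.3]
tcp_rot: [179.2, 0.8, -143.8]
ft_force: [-0.3, -0.0, 0.7]
finger_gap: 0.3
```

```bash
python3 -m pendant '[2,-7,0,0.1,0,2,-7,0,0.1,0,0,0,0,0,0]'; python3 - <<'E'
from bench import sensors, viewer
import cv2,numpy as np
a=viewer.snapshot("wrist")["frame"][100:320,100:340]; b=viewer.snapshot("side")["frame"][150:290,170:310]
cv2.imwrite("pics/w3.png",cv2.hconcat([cv2.resize(a,(420,385)),cv2.resize(b,(385,385),interpolation=cv2.INTER_CUBIC)]))
E
```

```text
time: 4.18
tool_pos: [548.4, 116.1, 63.4]
tcp_rot: [179.1, 0.8, -132.7]
ft_force: [-0.5, -0.8, -0.2]
finger_gap: 0.1
```

View pics/w3.png

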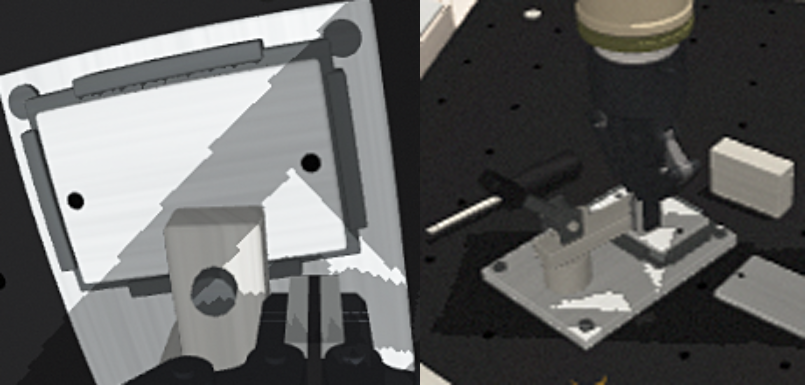

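The strap is now nearly over the blank, its end at (215,215) in the left crop and about 10° short of its stop. The lever is still up.

```bash
python3 -m pendant '[3,-6,0,0.08,0,4,-5,0,0.06,0,0,0,0,0,0]'
```

```text
time: 4.53
tool_pos: [553.2, 108.4, 62.8]
tcp_rot: [178.8, 0.8, -125.5]
ft_force: [-2.7, 1.3, 3.8]
finger_gap: 0.3
```

```bash
python3 -m pendant '[3,-3,0,0,0,3,-2,0,0,0]'
```

```text
time: 4.7
tool_pos: [554.2, 107.7, 62.0]
tcp_rot: [178.2, 0.6, -126.1]
ft_force: [-19.2, 8.6, 15.7]
finger_gap: -0.2
```

```bash
python3 -m pendant '[3,-2,0,0,0,3,-2,0,0,0]'
```

```text
time: 4.87
tool_pos: [554.1, 108.0, 62.1]
tcp_rot: [177.4, 0.4, -126.6]
ft_force: [-17.9, 6.8, 16.4]
finger_gap: -0.3
```

```bash
python3 -m pendant '[2,-1,0,0,0,1,-1,0,0,0,0,0,0,0,0]'; python3 -m pendant '[-6,4,0,0,0,-8,6,0,0,0,-8,6,2,0,0,0,0,0,0,0]';  python3 - <<'E'
from bench import sensors, viewer
import cv2,numpy as np
w=viewer.snapshot("wrist");t=viewer.snapshot("top")
np.savez("/tmp/w4.npz",**w)
a=w["frame"][100:320,100:340]; b=viewer.snapshot("side")["frame"][150:290,170:310]
cv2.imwrite("pics/w4.png",cv2.hconcat([cv2.resize(a,(420,385)),cv2.resize(b,(385,385),interpolation=cv2.INTER_CUBIC)]))
E
```

```text
time: 5.12
tool_pos: [552.9, 109.3, 63.2]
tcp_rot: [176.9, 0.1, -127.4]
ft_force: [-0.6, 1.1, 1.1]
finger_gap: 0.0
time: 5.45
tool_pos: [528.8, 127.4, 65.0]
tcp_rot: [177.0, 0.0, -128.1]
ft_force: [-1.0, 0.2, -0.7]
finger_gap: 0.4
```

View pics/w4.png

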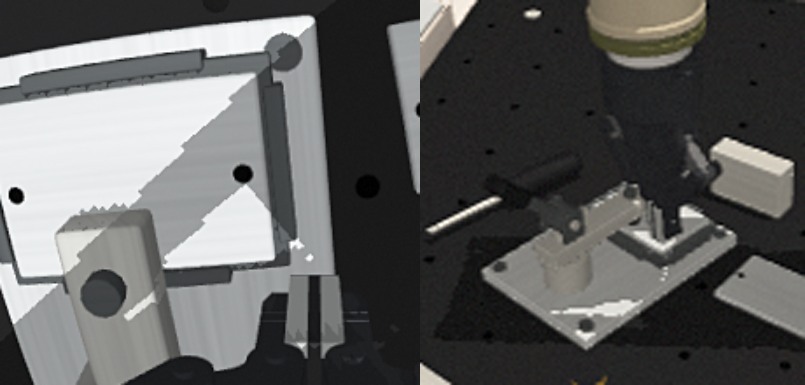

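The strap lies over the blank, its edges parallel to the blank's short axis, with the lever still up. I'll rise and measure the swing from above.

```bash
python3 -m pendant '[-4,2,20,0,0,-4,2,36,0,0,0,0,36,0,0,0,0,36,0,0,0,0,20,0,0,0,0,0,0,0]';  python3 - <<'E'
from bench import sensors, viewer
import cv2,numpy as np
w=viewer.snapshot("wrist")
np.savez("/tmp/w5.npz",**w); cv2.imwrite("pics/w5.png",cv2.resize(w["frame"][100:330,60:340],None,fx=2.6,fy=2.6,interpolation=cv2.INTER_CUBIC))
E
```

```text
time: 6.1
tool_pos: [518.6, 128.4, 216.1]
tcp_rot: [176.8, -0.3, -128.3]
ft_force: [0.3, 0.2, 0.8]
finger_gap: -0.2
```

View pics/w5.png

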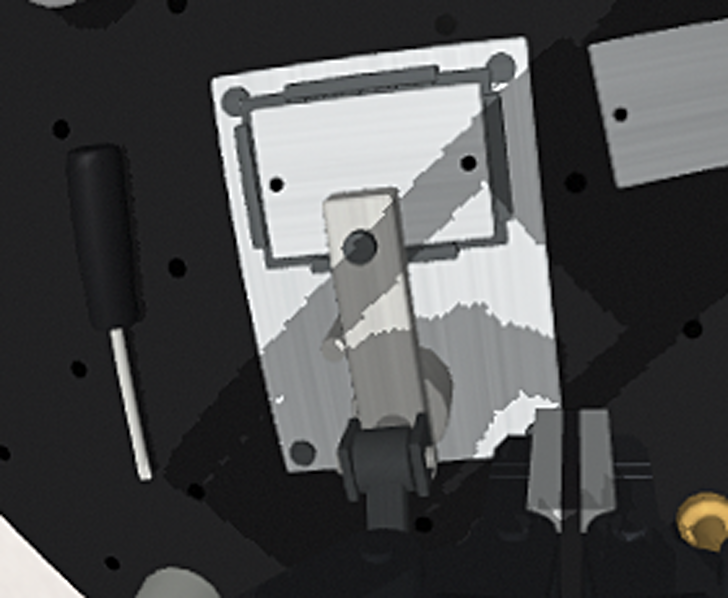

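```bash
python3 - <<'E'
from h import *
s=np.load("/tmp/w5.npz"); V=s["view"]
def fray(u,v,z):
    u=60+u/2.6;v=100+v/2.6
    d=np.array([u-s["cx"],v-s["cy"]])/s["fx"]; r=np.linalg.norm(d)
    c=np.array([*(d/r*np.sin(r)),np.cos(r)]); R=V[:3,:3];o=-R.T@V[:3,3]; w=R.T@c
    return (o+w*(z-o[2])/w[2])
def ang(d): return np.degrees(np.arctan2(d[1],d[0]))%360
L0,L1,R0,R1=[fray(*p,73) for p in [(325,198),(360,425),(398,190),(430,400)]]
print("edges",ang(L0-L1),ang(R0-R1),"end",((L0+R0)/2).round(1), ang((L0+R0)/2-np.array([609.5,146,0])))
A,B,C,D=[fray(*p,27) for p in [(212,78),(527,38),(562,448),(290,472)]]
print("fixture",ang(A-D),ang(B-C),"C",((A+B+C+D)/4).round(1))
E
```

```text
edges 235.12722605710903 236.6635715586711 end [555.4  70.2  73. ] 234.5201062999615
fixture 236.54958654899878 235.86535799837267 C [580.7 104.8  27. ]
```

Edge direction comes to 235.9° against the fixture's 236.2°, and the pin touches the strap at (330,348). With the 18 N reaction, the strap is at its stop. Next is the lever.

```bash
python3 -m pendant '[25,8,0,0,0,26,9,0,0,0,26,9,0,0,0,25,8,0,0,0,0,0,0,0,0,0,0,0,0,0]'
```

```text
time: 6.65
tool_pos: [620.4, 161.4, 201.9]
tcp_rot: [176.3, -0.9, -128.5]
ft_force: [-0.1, 0.3, 0.1]
finger_gap: -0.2
```

```bash
python3 -m pendant '[1,1,-14,0,0,1,1,-14,0,0,0,0,-5,0,0,0,0,0,0,0]';  python3 - <<'E'
from bench import sensors, viewer
import cv2,numpy as np
w=viewer.snapshot("wrist");a=w["frame"][200:420,160:400]; b=viewer.snapshot("side")["frame"][130:270,160:300]
cv2.imwrite("pics/w6.png",cv2.hconcat([cv2.resize(a,(420,385)),cv2.resize(b,(385,385),interpolation=cv2.INTER_CUBIC)]))
E
```

```text
time: 6.98
tool_pos: [619.0, 162.3, 161.0]
tcp_rot: [176.1, -1.2, -128.5]
ft_force: [0.0, 0.4, 0.9]
finger_gap: -0.2
```

View pics/w6.png

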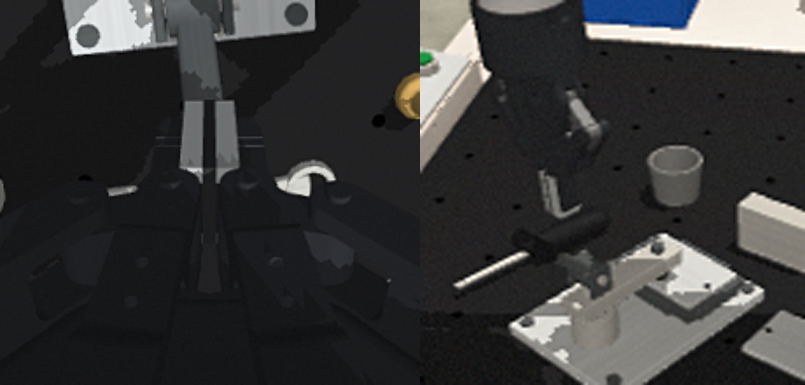

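The left crop shows the fork at (195,20), with the lever running up to the fingertips at (208,100). The side crop shows the tips over the inner face of the raised grip. I'll push along its arc now.

```bash
python3 -m pendant '[2,3,-5,0,0,3,4,-5,0,0,4,6,-5,0,0]'
```

```text
time: 7.33
tool_pos: [630.2, 175.4, 150.5]
tcp_rot: [176.3, -0.9, -128.6]
ft_force: [0.1, -0.2, -0.1]
finger_gap: -0.3
```

```bash
python3 -m pendant '[4,6,-6,0,0,4,6,-6,0,0,0,0,0,0,0]'
```

```text
time: 7.58
tool_pos: [639.3, 188.8, 137.0]
tcp_rot: [176.4, -1.0, -128.6]
ft_force: [-0.1, -0.6, 0.6]
finger_gap: 0.3
```

```bash
python3 - <<'E'
from bench import sensors, viewer
import cv2,numpy as np
w=viewer.snapshot("wrist");a=w["frame"][200:420,160:400]; b=viewer.snapshot("side")["frame"][130:270,160:300]
cv2.imwrite("pics/w7.png",cv2.hconcat([cv2.resize(a,(420,385)),cv2.resize(b,(385,385),interpolation=cv2.INTER_CUBIC)]))
E
```

```text
(no output)
```

View pics/w7.png

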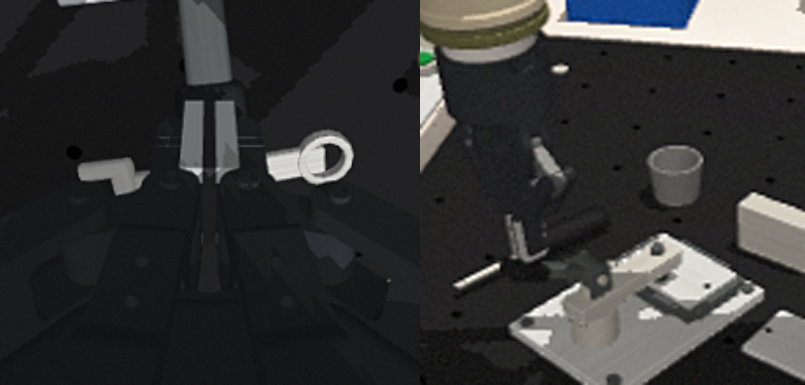

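The lever has come down with the fingertips on the grip (left crop (208,95)), about halfway. The strap has not moved. I'll continue down.

```bash
python3 -m pendant '[2,3,-7,0,0,1,2,-7,0,0,1,1,-7,0,0]'
```

```text
time: 7.93
tool_pos: [645.6, 196.4, 119.6]
tcp_rot: [176.5, -0.6, -128.6]
ft_force: [-1.0, 2.2, 4.3]
finger_gap: -0.2
```

```bash
python3 -m pendant '[0,1,-6,0,0,0,0,-4,0,0]'
```

```text
time: 8.1
tool_pos: [646.9, 198.7, 109.4]
tcp_rot: [176.6, -0.4, -128.5]
ft_force: [1.1, 1.7, 4.3]
finger_gap: 0.0
```

```bash
python3 -m pendant '[0,0,-4,0,0,0,0,-3,0,0]'
```

```text
time: 8.27
tool_pos: [647.5, 199.5, 102.0]
tcp_rot: [176.7, -0.3, -128.5]
ft_force: [0.1, 1.7, 4.6]
finger_gap: 0.2
```

```bash
python3 -m pendant '[0,0,-3,0,0,0,0,-3,0,0]'
```

```text
time: 8.43
tool_pos: [648.5, 200.0, 98.4]
tcp_rot: [176.8, -0.2, -128.5]
ft_force: [-10.2, -3.5, 30.8]
finger_gap: -0.1
```

```bash
python3 -m pendant '[0,0,-3,0,0,0,0,-2,0,0]'
```

```text
time: 8.6
tool_pos: [648.9, 199.3, 99.1]
tcp_rot: [176.8, -0.1, -128.5]
ft_force: [-9.8, 0.2, 15.0]
finger_gap: -0.0
```

```bash
python3 -m pendant '[0,0,-4,0,0,0,0,-4,0,0,0,0,-2,0,0]'; python3 -m pendant '[0,0,10,0,0,0,0,25,0,0,0,0,35,0,0,0,0,35,0,0,-15,-15,35,0,0,-30,-30,0,0,0,-30,-30,0,0,0,-30,-20,0,0,0,0,0,0,0,0,0,0,0,0,0]'; python3 - <<'E'
from bench import sensors, viewer
import cv2,numpy as np
w=viewer.snapshot("wrist");a=w["frame"][60:360,60:400]; s=viewer.snapshot("side");b=s["frame"][170:310,150:290]; np.savez("/tmp/s8.npz",**s); np.savez("/tmp/w8.npz",**w)
cv2.imwrite("pics/w8.png",cv2.hconcat([cv2.resize(a,(420,385)),cv2.resize(b,(385,385),interpolation=cv2.INTER_CUBIC)]))
E
```

```text
time: 8.85
tool_pos: [650.4, 198.7, 99.4]
tcp_rot: [177.1, 0.0, -128.5]
ft_force: [-6.1, 0.3, 10.6]
finger_gap: -0.1
time: 9.68
tool_pos: [532.3, 95.8, 235.8]
tcp_rot: [176.5, -1.1, -128.6]
ft_force: [1.0, 0.1, 0.1]
finger_gap: -0.1
```

View pics/w8.png

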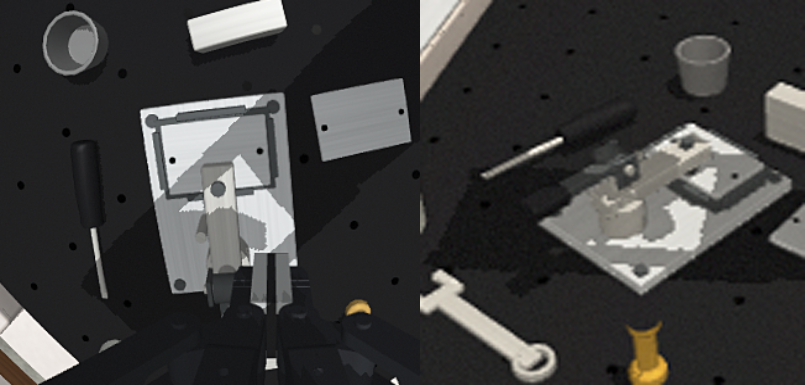

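The strap is over the blank and the lever looks level (side crop, grip at (545,200)). The bystanders look undisturbed. I'll move clear and check heights and positions by depth.

```bash
python3 -m pendant '[-20,30,0,0,0,-30,35,0,0,0,-30,35,0,0,0,-30,35,0,0,0,-30,35,0,0,0,-30,35,0,0,0,-30,35,0,0,0,-30,35,0,0,0,0,0,0,0,0,0,0,0,0,0]'; python3 - <<'E'
from bench import sensors, viewer
from h import *
s=viewer.snapshot("side");t=viewer.snapshot("top");np.savez("/tmp/t9.npz",**t)
a=cv2.resize(t["frame"][90:250,210:400],None,fx=2.1,fy=2.1,interpolation=cv2.INTER_CUBIC);b=cv2.resize(s["frame"][170:310,150:290],(336,336),interpolation=cv2.INTER_CUBIC)
cv2.imwrite("pics/w9.png",cv2.hconcat([a,b]))
P=np.array([609.5,146]);v=np.array([.556,.831])
V=t["view"]
for d in (-85,-60,-40,30,45,60,70,80):
    p=np.array([*(P+d*v),95 if d>0 else 70]);u=proj(t,p);i,j=np.round(u).astype(int)
    z=float(np.median(t["z_map"][j-1:j+2,i-1:i+2]));c=np.array([(i-t["cx"])/t["fx"]*z,(j-t["cy"])/t["fy"]*z,z]);print(d,(V[:3,:3].T@(c-V[:3,3])).round(1))
t0=np.load("/tmp/top0.npz");D=cv2.absdiff(t0["frame"],t["frame"]).max(2);
print("diff by thing",{n:int(np.median(D[y-12:y+12,x-12:x+12])) for n,(x,y) in dict(bottle=(277,80),spanner=(238,130),gauge=(225,184),spare=(290,233),block=(345,217),cup=(380,171),driver=(330,130)).items()})
E
```

```text
time: 10.62
tool_pos: [320.4, 361.0, 235.6]
tcp_rot: [176.5, -1.1, -128.4]
ft_force: [0.1, -0.8, -0.1]
finger_gap: -0.1
-85 [562.5  75.9  66.7]
-60 [576.5  95.3  67.5]
-40 [588.2 112.2  67.9]
30 [624.7 171.8  97.5]
45 [633.8 183.7  98.6]
60 [642.7 195.5 100.2]
70 [647.3 205.  100.4]
80 [651.8 212.1 100.7]
diff by thing {'bottle': 1, 'spanner': 1, 'gauge': 1, 'spare': 1, 'block': 1, 'cup': 1, 'driver': 1}
```

View pics/w9.png

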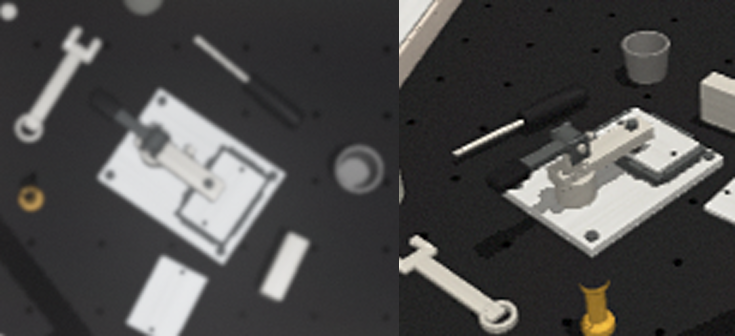

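Lever level: bar top 98 mm and grip top 100.5 mm, against nominal 98 and 100. Strap top has dropped from 73 to about 67.5 mm, so the foot is on the blank. Bystanders are unchanged.

```bash
python3 -c "
from bench import job; print(job.hand_in())"
```

```text
the job is handed in; nothing more can be done
None
```

The blank is clamped in the fixture and the job is handed in at about 10.7 s of the 53 s; no verdict was reported.

- **Strap:** I swung it about 67° round with the outside of the shut fingers until it met the stop pin, where it pushed back with about 18 N. From above its edges lay at 235.9° against the fixture's 236.2°. A second estimate, from the strap's end point, gave 234.5°. Both are inside the 0.07 rad (4°) limit. The lever was still up at that point.
- **Lever:** I then pushed the grip down along its arc to its stop, where the push back reached about 31 N. By depth its top is level: the grip is at 100.5 mm against 100 nominal.
- **Clamping:** The strap top came down from 73 mm nominal to about 67 mm, so the foot should be pressing on the blank. I could not measure that force directly.
- **Surroundings:** In the last top picture the blank lies in its nest by eye; I did not measure its offset. Around each of the seven bystanders the picture is the same as at the start. The arm is well clear and touches nothing.

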